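# Sort the bench for the kiln

## Task

Sort this muddle for the kiln: stand the two glazed pots (blue beaker, white vase) fully on the grey kiln shelf a finger's width or more apart, never letting them touch each other, the two bare terracotta pots in the wooden tray, and the cream kiln post in the green bin. Set everything down gently and upright, flat on the floor of its place, and let go. Do not tip anything over, and leave the amber bottle and the yellow-lidded jar where they stand.

Things in the scene. Friction and masses are not known exactly. Their poses are not given: they have to be found in the camera images.
- blue_beaker: Straight-sided open beaker, shiny dark-blue glaze all over, 80 mm tall, 50 mm across the foot, 56 mm at 20 mm height, 58 mm at the rim, wall 4 mm, about 160 g. Origin: centre of its underside, z up. One of the two glazed pots.
- white_vase: Shiny white-glazed little bottle vase, 85 mm tall: foot 44 mm across, straight body 52 mm across from 12 to 52 mm height, narrow neck 26 mm across from 66 to 80 mm, lip 34 mm; about 200 g. Origin: centre of its underside, z up. One of the two glazed pots.
- clay_beaker: Straight-sided open beaker, bare matt terracotta (orange-brown, unglazed), 80 mm tall, 50 mm across the foot, 56 mm at 20 mm height, 58 mm at the rim, wall 4 mm, about 160 g. Origin: centre of its underside, z up. One of the two bare terracotta pots.
- clay_jar: Bare matt terracotta jar with its lid stuck on: body 56 mm across from 10 to 55 mm height (foot 46 mm), lid 60 mm across at 55 to 59 mm height, knob on top to 78 mm; about 200 g. Origin: centre of its underside, z up. One of the two bare terracotta pots.
- kiln_post: Kiln post: upright cream-coloured square block, 36 x 36 mm and 70 mm tall, a groove across its top (along its x); about 150 g. Origin: centre of its underside, z up. x and y are square to its sides.
- kiln_shelf: Kiln shelf: dark grey flat slab without rim, 150 mm (its x) by 190 mm (its y), on three low feet; its top is 22 mm above the table. Fixed. Origin: centre of its outline, at table height, z up.
- ware_tray: Brown wooden tray, 150 mm (its x) by 190 mm (its y) outside, 20 mm high, walls and floor 6 mm thick. Fixed. Origin: centre of its outline, at table height, z up.
- post_bin: Shallow green plastic bin, 150 mm (its x) by 190 mm (its y) outside, 30 mm high, walls and floor 5 mm thick. Fixed. Origin: centre of its outline, at table height, z up.
- amber_bottle: Bystander: amber glass bottle with black cap and paper label, 46 mm across, 100 mm tall, loose. Origin: centre of its underside, z up.
- yellow_jar: Bystander: clear glass jar with yellow lid, 58 mm across, 75 mm tall, loose. Origin: centre of its underside, z up.

How it is judged:
At the end, for the whole second after the job is handed in: Both glazed pots wholly on the shelf (centres within 55 mm in x, 74 mm in y), centres 61 mm or more apart; both terracotta pots on the tray floor, post on the bin floor; heights within 5 mm, tilt under 0.12 rad, released, at rest; bottle and jar within 25 mm of their starts (x of blue_beaker in the frame of kiln_shelf between -0.055 and 0.055 m and y of blue_beaker in the frame of kiln_shelf between -0.074 and 0.074 m and z of blue_beaker in the frame of kiln_shelf between 0.017 and 0.027 m and angle between each of blue_beaker, white_vase, clay_beaker, clay_jar, kiln_post, amber_bottle, yellow_jar's own z axis and vertical below 0.12 rad and linear speed of each of blue_beaker, white_vase, clay_beaker, clay_jar, kiln_post below 0.02 m/s and angular speed of each of blue_beaker, white_vase, clay_beaker, clay_jar, kiln_post below 0.2 rad/s and x of white_vase in the frame of kiln_shelf between -0.055 and 0.055 m and y of white_vase in the frame of kiln_shelf between -0.074 and 0.074 m and z of white_vase in the frame of kiln_shelf between 0.017 and 0.027 m and x of clay_beaker in the frame of ware_tray between -0.06 and 0.06 m and y of clay_beaker in the frame of ware_tray between -0.08 and 0.08 m and z of clay_beaker in the frame of ware_tray between 0.001 and 0.011 m and x of clay_jar in the frame of ware_tray between -0.06 and 0.06 m and y of clay_jar in the frame of ware_tray between -0.08 and 0.08 m and z of clay_jar in the frame of ware_tray between 0.001 and 0.011 m and x of kiln_post in the frame of post_bin between -0.062 and 0.062 m and y of kiln_post in the frame of post_bin between -0.082 and 0.082 m and z of kiln_post in the frame of post_bin between 0 and 0.01 m and horizontal distance between blue_beaker and white_vase above 0.061 m and distance of each of amber_bottle, yellow_jar from where it was at the start of the episode below 0.025 m); the robot touches nothing.
It fails at once if the two glazed pots touch each other (contact force between blue_beaker and white_vase above 0.3 N).
It fails at once if a pot or the kiln post is tipped over (angle between any of blue_beaker, white_vase, clay_beaker, clay_jar, kiln_post's own z axis and vertical above 0.7 rad).
It fails at once if a pot or the kiln post is dropped or banged down on its place (over 45 N) (contact force between any of blue_beaker, white_vase and kiln_shelf above 45 N or contact force between any of clay_beaker, clay_jar and ware_tray above 45 N or contact force between kiln_post and post_bin above 45 N).
It fails at once if the amber bottle or the yellow-lidded jar is knocked over or pushed more than 25 mm (distance of any of amber_bottle, yellow_jar from where it was at the start of the episode above 0.025 m or angle between any of amber_bottle, yellow_jar's own z axis and vertical above 0.5 rad).
It also fails if it takes over 134 s, if anything falls off the work surface, if the arm or the gripper's body presses on something with over 40 N, if the wrist force passes 120 N, or if a joint passes its speed limit or range.

## Robot

A 7-joint arm with a two-finger parallel gripper is mounted at the origin on the work surface. World frame = base frame: x ahead of the robot, y to its left, z up, the work surface at z = 0. Lengths are in m, angles in rad, forces in N, time in s.
With the tool pointing down it reaches from about 0.4 to 0.85 m from the base axis. Payload 4.5 kg.
Tool frame: the origin (TCP) lies at the very end of the fingers, on their centre line; the grasp point (between the pads) lies 19 mm behind it; z points along the fingers, y is the line along which they close (so a half turn about z gives the same grasp; the last joint's range is limited). The gripper opens to 88 mm and grips with 3 to 60 N. Pads are 18 mm wide; open, the fingers measure 123 mm over their backs; the gripper's body (75 mm by 187 mm) begins 45 mm behind the grasp point.
Start: joints at [-1.137, 0.689, -0.195, 1.565, 0.157, 0.902, -0.215], TCP at [0.243, 0.576, 0.239] pointing down, gripper open.
Joint ranges: [-3.01, 3.01], [-0.46, 2.08], [-1.47, 1.51], [0.13, 2.56], [-1, 4.14], [0.04, 2.09], [-2.66, 2.66]. Speed limits (rad/s): [2.57, 2.57, 3.14, 3.14, 3.14, 3.14, 3.14].

## Interface

Orientations are given as a unit quaternion [x, y, z, w].
In Python, from plant import r gives the robot as it stands. The module is installed in compiled form; this text tells all that it offers.
- The arm moves only by the tool step_arm, never from a script. Its argument "increments" is a list of rows, each a list of 2 entries, a list of its own where there are three numbers: the shift along the world's x, y, z in cm, then the turn, a rotation vector about the world's x, y, z in degrees. A call has exactly 10 rows; each row shifts and turns the commanded pose from where the row before left it; what a row does not reach is not made up. A row lasts 1/10 s, in which the tool goes at most 50 mm and 8.59 degrees, less where a joint would pass 70% of its speed; a pose out of reach is approached as far as the arm can. A call is refused whole if a number of a shift passes 5 or a number of a turn 8.59, either way. A call with a gripper value outside its range is refused whole. "fingers" is the opening, from 0 (shut) to 1 (fully open), set as the call begins (left out, the last holds). The fingers move at their own pace and stop on an object; "grip_force" is the grip in N (left out, the last holds). Time passes only in rows, so rows that do not move let the fingers close, or fill a call up. It gives the time, the measured TCP pose, the force, the opening and the grip force at its end, in the units of the state.
- r.get_state(): the state, without advancing time (a new reading comes with each control period).
- r.snapshot(name): name is "side" or "top" or "wrist"; returns (picture, depth): 400x640x3 uint8, red, green, blue; 400x640 float32, m along the optical axis (not along the pixel's ray), 0 where there is no reading.
- r.calibration(name): a dict with "fov_y" (degrees; the focal length in pixels is half the picture's height over the tangent of half this angle, whatever the lens; pixels are square), "cx", "cy" (the principal point, pixels), "k1" (the pictures are not rectified: a ray, as slopes to the right and down, at radius r is drawn at 1 + k1 r^2 times it, then the intrinsics apply), "R" (3x3) and "t" (3): a world point X has camera coordinates R X + t. Camera axes: x right, y down, z forward; pixel columns grow to the right and rows downward; lengths in m; the calibration is good to about 2 mm. A picture is of the moment at which its call begins: read the wrist's pose just before it. calibration takes no time and is no camera call; for the wrist camera it gives the pose at the moment of the call.
- r.finish_job(): hands the job in; it is judged then, once.
The state is a dict: "clock": time; "q": joint angles; "qd": joint speeds; "joint_torque": joint torques, N m; "tool_pos": TCP position; "eef_rot": TCP orientation; "contact_force": force on the tool from outside, world axes, zero at the start; "moment": the same for the moment, N m; "opening": opening from 0.0 (shut) to 1.0 (fully open); "finger_force": force on a finger pad.
Only numpy, scipy, OpenCV 4.12 (cv2) and the standard library are available. Lean on these libraries where they do the work, as an engineer would, in place of code of your own. Each camera call takes 0.05 s, during which the arm holds its last target. There are 200 camera calls.

## Working session

There is one attempt and no reset: what is moved stays moved. The work goes in short steps, Python scripts to look and compute and a tool call to move; the robot and the scene stay as the last step left them, time stands still between calls to the robot, and variables do not carry over. Pictures are saved under pics/ and viewed, at most 14 in all, crops included, and the job is handed in when it is done.

Besides the shell and the picture viewer there is one more tool, called after ">>>" as name(argument=value, ...), one argument or row to a line, values as JSON. step_arm: Moves the arm, as the interface text tells. Its arguments: {"type":"object","properties":{"increments":{"type":"array","items":{"type":"array"}},"fingers":{"type":"number"},"grip_force":{"type":"number"}},"required":["increments"]}

```bash
mkdir -p pics; python3 - <<'E'
from plant import r
import cv2,numpy as np
s=r.get_state();print({k:np.round(v,3) for k,v in s.items()})
for n in("top","side"):
    p,d=r.snapshot(n);cv2.imwrite(f"pics/{n}0.png",p[...,::-1]);np.save(f"pics/{n}0.npy",d)
    c=r.calibration(n);print(n,{k:np.round(v,4).tolist() for k,v in c.items()})
E
```

```text
{'clock': np.float64(0.0), 'q': array([-1.137,  0.69 , -0.195,  1.566,  0.157,  0.902, -0.215]), 'qd': array([-0.001,  0.002,  0.001,  0.002, -0.   ,  0.   ,  0.001]), 'joint_torque': array([ 1.0000e-03, -5.2756e+01, -1.2670e+00, -1.5344e+01, -5.3000e-02,
        6.0000e-03,  0.0000e+00]), 'tool_pos': array([0.243, 0.575, 0.238]), 'eef_rot': array([ 0.199,  0.98 , -0.001, -0.   ]), 'contact_force': array([0.142, 0.68 , 0.009]), 'moment': array([ 0.012, -0.046, -0.028]), 'finger_force': np.float64(0.0), 'opening': np.float64(0.999)}
top {'fov_y': 53.4527, 'cx': 329.7061, 'cy': 201.2573, 'k1': -0.0163, 'R': [[-0.0169, -0.9997, 0.0157], [-0.999, 0.0162, -0.0413], [0.041, -0.0164, -0.999]], 't': [0.0113, 0.5341, 1.0091]}
side {'fov_y': 45.5706, 'cx': 316.9869, 'cy': 200.8019, 'k1': -0.1454, 'R': [[0.9858, -0.1676, 0.0068], [-0.1098, -0.6755, -0.7291], [0.1268, 0.718, -0.6844]], 't': [-0.5242, 0.0806, 1.1943]}
```

View pics/top0.png

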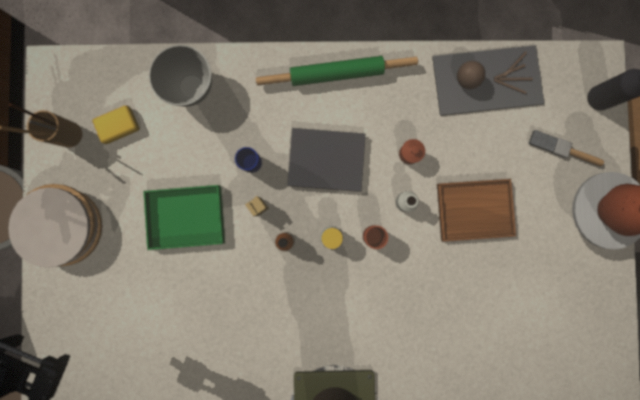

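View pics/side0.png

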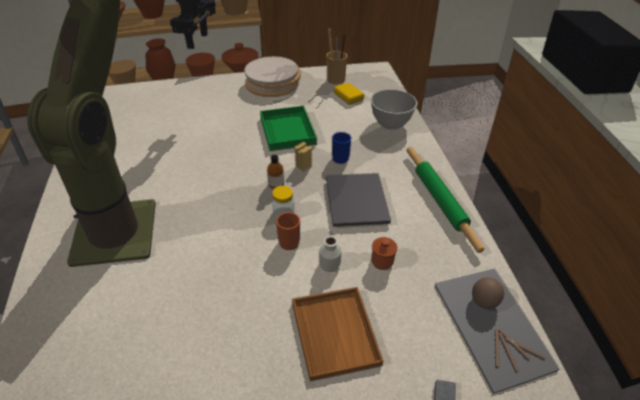

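The top view shows the blue beaker (248,160), shelf (328,160), clay jar (412,151), vase (408,202), clay beaker (375,237), yellow jar (332,238), bottle (285,241), post (257,206), bin (184,218) and tray (477,210). The side view agrees. Next I'll measure positions from the depth clouds.

```bash
cat > h.py <<'E'
from plant import r
import cv2,numpy as np
def cam(n):
    c=r.calibration(n);f=200/np.tan(np.radians(c["fov_y"])/2)
    return np.array([[f,0,c["cx"]],[0,f,c["cy"]],[0,0,1]]),np.array([c["k1"],0,0,0,0.]),np.array(c["R"]),np.array(c["t"])
def cloud(n,d,c=None):
    K,D,R,t=c or cam(n);v,u=np.mgrid[0:400,0:640]
    s=cv2.undistortPoints(np.stack([u,v],-1).reshape(-1,1,2).astype(float),K,D)[:,0]
    P=np.c_[s,np.ones(len(s))]*d.reshape(-1,1)
    return ((P-t)@R).reshape(400,640,3)
def plane(n,uv,z,c=None):
    K,D,R,t=c or cam(n);s=cv2.undistortPoints(np.array(uv,float).reshape(-1,1,2),K,D)[:,0]
    o=-R.T@t;w=np.c_[s,np.ones(len(s))]@R
    return o+w*((z-o[2])/w[:,2])[:,None]
E
python3 - <<'E'
from h import *
cl={n:cloud(n,np.load(f"pics/{n}0.npy")) for n in("top","side")}
T=cl["top"]
print("cam",[(-cam(n)[2].T@cam(n)[3]).round(3) for n in cl]); print("table z",np.median(T[270:330,380:560,2]),T[270:330,380:560,2].std(), np.median(cl["side"][300:390,100:250,2]))
obj=dict(blue=(248,160,.08),vase=(408,202,.085),cbk=(375,237,.08),cjar=(412,151,.078),post=(257,206,.07),bottle=(285,241,.1),yjar=(332,238,.075))
for k,(u,v,h) in obj.items():
    g=plane("top",[(u,v)],h)[0]
    out=[]
    for n,C in cl.items():
        m=(np.hypot(C[...,0]-g[0],C[...,1]-g[1])<.05)&(C[...,2]>.03)&(C[...,2]<.13)
        P=C[m]; z=P[:,2]
        hi=P[z>(h-.015)]
        out.append((n,len(P),z.max().round(3),P[:,:2].min(0).round(3),P[:,:2].max(0).round(3)))
        if len(hi):
            (c,_,a)=cv2.minAreaRect(hi[:,:2].astype(np.float32)); out.append(("hi",len(hi),np.round((hi[:,:2].min(0)+hi[:,:2].max(0))/2,3),np.ptp(hi[:,:2],axis=0).round(3),np.round(a)))
    print(k,g.round(3));[print("   ",*o) for o in out]
p=cv2.imread("pics/top0.png");hsv=cv2.cvtColor(p,cv2.COLOR_BGR2HSV)
for k,(u,v,h,lo,hi) in dict(shelf=(328,160,.022,(0,0,0),(180,90,85)),tray=(477,210,.02,(3,90,30),(20,255,200)),bin=(184,218,.03,(50,120,20),(80,255,255))).items():
    m=cv2.inRange(hsv,lo,hi);w=np.zeros_like(m);w[v-50:v+50,u-55:u+55]=1
    m=cv2.morphologyEx(m*w,cv2.MORPH_OPEN,np.ones((5,5)))
    c=max(cv2.findContours(m,0,2)[0],key=cv2.contourArea)
    q=plane("top",cv2.boxPoints(cv2.minAreaRect(c)),h);rr=cv2.minAreaRect(q[:,:2].astype(np.float32));print(k,np.round(rr[0],3),np.round(rr[1],3),round(rr[2],1),q[:,:2].round(3).tolist())
E
```

```text
cam [array([0.492, 0.019, 1.03 ]), array([ 0.374, -0.891,  0.88 ])]
table z 0.001054535677127602 0.0705673545283635 -0.0002530018978492192
blue [0.634 0.198 0.08 ]
    top 313 0.084 [0.609 0.175] [0.665 0.232]
    hi 176 [0.637 0.203] [0.056 0.057] 47.0
    side 428 0.084 [0.606 0.17 ] [0.663 0.237]
    hi 183 [0.635 0.204] [0.057 0.061] 53.0
vase [ 0.526 -0.183  0.085]
    top 369 0.09 [ 0.505 -0.216] [ 0.555 -0.164]
    hi 144 [ 0.53 -0.19] [0.031 0.03 ] 90.0
    side 516 0.089 [ 0.503 -0.218] [ 0.553 -0.171]
    hi 153 [ 0.528 -0.19 ] [0.031 0.032] 79.0
cbk [ 0.444 -0.103  0.08 ]
    top 227 0.086 [ 0.416 -0.132] [ 0.471 -0.077]
    hi 146 [ 0.443 -0.104] [0.055 0.056] 90.0
    side 633 0.083 [ 0.416 -0.136] [ 0.471 -0.076]
    hi 260 [ 0.443 -0.106] [0.055 0.058] 6.0
cjar [ 0.65  -0.198  0.078]
    top 491 0.082 [ 0.626 -0.234] [ 0.684 -0.175]
    hi 174 [ 0.655 -0.205] [0.054 0.047] 8.0
    side 573 0.079 [ 0.623 -0.234] [ 0.684 -0.174]
    hi 119 [ 0.653 -0.204] [0.047 0.04 ] 31.0
post [0.523 0.179 0.07 ]
    top 266 0.074 [0.499 0.161] [0.547 0.208]
    hi 237 [0.523 0.185] [0.048 0.046] 35.0
    side 273 0.076 [0.499 0.158] [0.546 0.209]
    hi 158 [0.523 0.184] [0.046 0.051] 37.0
bottle [0.44 0.11 0.1 ]
    top 297 0.104 [0.413 0.094] [0.459 0.138]
    hi 74 [0.436 0.116] [0.021 0.02 ] 25.0
    side 366 0.104 [0.413 0.09 ] [0.459 0.129]
    hi 66 [0.436 0.116] [0.02  0.026] 81.0
yjar [ 0.443 -0.001  0.075]
    top 418 0.08 [ 0.415 -0.026] [0.471 0.029]
    hi 355 [0.443 0.002] [0.048 0.048] 89.0
    side 482 0.08 [ 0.415 -0.03 ] [0.468 0.026]
    hi 286 [ 0.442 -0.001] [0.048 0.055] 81.0
shelf [0.639 0.011] [0.192 0.15 ] 85.1 [[0.573, 0.113], [0.722, 0.1], [0.705, -0.09], [0.556, -0.077]]
tray [ 0.507 -0.374] [0.148 0.194] 3.0 [[0.575, -0.274], [0.586, -0.467], [0.438, -0.472], [0.428, -0.281]]
bin [0.501 0.357] [0.104 0.154] 3.6 [[0.548, 0.437], [0.558, 0.285], [0.454, 0.277], [0.444, 0.429]]
```

Two views agree to about 2 mm. I'll refine the post angle and the bin while starting the approach.

>>> step_arm(
  increments=[
    [[2,-2,0],[0,0,-6.7]],
    [[2,-2,0],[0,0,-6.7]],
    [[2,-2,0],[0,0,-6.7]],
    [[2,-2,0],[0,0,-6.7]],
    [[2,-2,0],[0,0,-6.7]],
    [[2,-2,0],[0,0,-6.7]],
    [[2,-2,0],[0,0,-6.7]],
    [[2,-2,0],[0,0,-6.7]],
    [[2,-2,0],[0,0,-6.7]],
    [[2,-2,0],[0,0,-6.7]],
  ],
  fingers=1.0,
  grip_force=25,
)

```text
clock: 1.1
tool_pos: [0.4437, 0.3747, 0.2384]
eef_rot: [0.708, 0.706, -0.0, -0.0]
contact_force: [0.3, 0.1, 0.5]
opening: 1.0
finger_force: 0.0
```

```bash
python3 - <<'E'
from h import *
p=cv2.imread("pics/top0.png");hsv=cv2.cvtColor(p,cv2.COLOR_BGR2HSV)
m=cv2.inRange(hsv,(45,90,10),(85,255,255));w=np.zeros_like(m);w[160:275,130:240]=1
c=max(cv2.findContours(m*w,0,2)[0],key=cv2.contourArea)
q=plane("top",cv2.boxPoints(cv2.minAreaRect(c)),.03);print("bin",q[:,:2].mean(0),q.round(3).tolist())
# post angle from top-face points, both views
P=[]
for n in("top","side"):
    C=cloud(n,np.load(f"pics/{n}0.npy"));M=(np.hypot(C[...,0]-.523,C[...,1]-.1845)<.04)&(C[...,2]>.045)
    h=C[M][:,:2];P.append(h);print(n,cv2.minAreaRect(h.astype(np.float32)))
h=np.vstack(P)
for a in range(0,90,6):
    R=np.array([[np.cos(np.radians(a)),np.sin(np.radians(a))]]);R=np.r_[R,[[-R[0,1],R[0,0]]]];e=h@R.T
    print(a,(np.percentile(e,98,axis=0)-np.percentile(e,2,axis=0)).round(4),end=" ")
s=r.get_state();print(s["clock"],s["tool_pos"],s["eef_rot"])
E
```

```text
bin [0.50014053 0.36606754] [[0.566, 0.462, 0.03], [0.578, 0.282, 0.03], [0.435, 0.271, 0.03], [0.423, 0.45, 0.03]]
top ((0.5231766104698181, 0.18495167791843414), (0.03603589907288551, 0.036033131182193756), 34.844539642333984)
side ((0.5223868489265442, 0.18504168093204498), (0.03965684026479721, 0.04044274613261223), 39.12784957885742)
0 [0.043  0.0436] 6 [0.0422 0.0424] 12 [0.041  0.0415] 18 [0.0394 0.04  ] 24 [0.0376 0.0386] 30 [0.0359 0.0365] 36 [0.0362 0.0362] 42 [0.0369 0.037 ] 48 [0.0388 0.0384] 54 [0.0398 0.0398] 60 [0.0413 0.0414] 66 [0.0422 0.0423] 72 [0.0428 0.0437] 78 [0.0434 0.0441] 84 [0.0439 0.0438] 1.1 [0.44369308 0.3747116  0.23842832] [ 7.08181201e-01  7.06030620e-01 -3.83554167e-04 -5.19462718e-05]
```

>>> step_arm(
  increments=[
    [[3.2,-2.86,-1.2],[0,0,0]],
    [[3.2,-2.86,-1.2],[0,0,0]],
    [[3.2,-2.86,-1.2],[0,0,0]],
    [[3.2,-2.86,-1.2],[0,0,0]],
    [[3.2,-2.86,-1.2],[0,0,0]],
    [[3.2,-2.86,-1.2],[0,0,0]],
    [[0,0,0],[0,0,0]],
    [[0,0,-3],[0,0,0]],
    [[0,0,-3],[0,0,0]],
    [[0,0,-3],[0,0,0]],
  ],
)

```text
clock: 2.1
tool_pos: [0.6347, 0.2045, 0.0756]
eef_rot: [0.706, 0.708, -0.0, -0.0]
contact_force: [-0.8, 0.1, -0.3]
opening: 1.002
finger_force: 0.0
```

>>> step_arm(
  increments=[
    [[0,0,-2],[0,0,0]],
    [[0,0,-1.5],[0,0,0]],
    [[0,0,-1],[0,0,0]],
    [[0,0,0],[0,0,0]],
    [[0,0,0],[0,0,0]],
    [[0,0,0],[0,0,0]],
    [[0,0,0],[0,0,0]],
    [[0,0,0],[0,0,0]],
    [[0,0,0],[0,0,0]],
    [[0,0,0],[0,0,0]],
  ],
)

```text
clock: 3.1
tool_pos: [0.6353, 0.2042, 0.0319]
eef_rot: [0.707, 0.708, 0.0, 0.0]
contact_force: [-0.0, 0.4, -0.0]
opening: 0.997
finger_force: 0.0
```

>>> step_arm(
  increments=[
    [[0,0,0],[0,0,0]],
    [[0,0,0],[0,0,0]],
    [[0,0,0],[0,0,0]],
    [[0,0,0],[0,0,0]],
    [[0,0,0],[0,0,0]],
    [[0,0,0],[0,0,0]],
    [[0,0,0],[0,0,0]],
    [[0,0,0],[0,0,0]],
    [[0,0,0],[0,0,0]],
    [[0,0,0],[0,0,0]],
  ],
  fingers=0,
  grip_force=25,
)

```text
clock: 4.1
tool_pos: [0.6353, 0.2041, 0.0318]
eef_rot: [0.707, 0.708, 0.0, 0.0]
contact_force: [0.4, -0.0, -0.1]
opening: 0.653
finger_force: 24.9
```

>>> step_arm(
  increments=[
    [[0,0,1],[0,0,0]],
    [[0,0,2.5],[0,0,0]],
    [[0,0,2.5],[0,0,0]],
    [[0,-1.5,1],[0,0,0]],
    [[0.2,-2.5,0],[0,0,0]],
    [[0.2,-3,0],[0,0,0]],
    [[0.2,-3,0],[0,0,0]],
    [[0.2,-2.8,0],[0,0,0]],
    [[0,-2,0],[0,0,0]],
    [[0,0,0],[0,0,0]],
  ],
)

```text
clock: 5.1
tool_pos: [0.6426, 0.0492, 0.1016]
eef_rot: [0.709, 0.705, -0.002, 0.001]
contact_force: [-0.5, 0.7, -2.3]
opening: 0.649
finger_force: 24.9
```

>>> step_arm(
  increments=[
    [[0,0,-1],[0,0,0]],
    [[0,0,-1],[0,0,0]],
    [[0,0,-1],[0,0,0]],
    [[0,0,-0.8],[0,0,0]],
    [[0,0,-0.4],[0,0,0]],
    [[0,0,-0.2],[0,0,0]],
    [[0,0,-0.1],[0,0,0]],
    [[0,0,0],[0,0,0]],
    [[0,0,0],[0,0,0]],
    [[0,0,0],[0,0,0]],
  ],
)

```text
clock: 6.1
tool_pos: [0.6435, 0.0561, 0.0571]
eef_rot: [0.707, 0.708, 0.0, 0.0]
contact_force: [-0.6, 0.1, -1.7]
opening: 0.648
finger_force: 24.9
```

>>> step_arm(
  increments=[
    [[0,0,-0.1],[0,0,0]],
    [[0,0,-0.1],[0,0,0]],
    [[0,0,-0.05],[0,0,0]],
    [[0,0,-0.05],[0,0,0]],
    [[0,0,-0.05],[0,0,0]],
    [[0,0,0],[0,0,0]],
    [[0,0,0],[0,0,0]],
    [[0,0,0],[0,0,0]],
    [[0,0,0],[0,0,0]],
    [[0,0,0],[0,0,0]],
  ],
)

```text
clock: 7.1
tool_pos: [0.6433, 0.0561, 0.0536]
eef_rot: [0.707, 0.708, 0.0, 0.0]
contact_force: [-1.2, -0.5, 5.6]
opening: 0.646
finger_force: 24.9
```

>>> step_arm(
  increments=[
    [[0,0,0],[0,0,0]],
    [[0,0,0],[0,0,0]],
    [[0,0,0],[0,0,0]],
    [[0,0,0],[0,0,0]],
    [[0,0,0],[0,0,0]],
    [[0,0,1],[0,0,0]],
    [[0,0,2],[0,0,0]],
    [[0,0,3],[0,0,0]],
    [[0,0,3],[0,0,0]],
    [[0,0,2],[0,0,0]],
  ],
  fingers=1,
)

```text
clock: 8.1
tool_pos: [0.6443, 0.0562, 0.1663]
eef_rot: [0.707, 0.708, 0.001, 0.001]
contact_force: [0.2, 0.3, -0.8]
opening: 0.996
finger_force: 0.0
```

>>> step_arm(
  increments=[
    [[-1,-2.4,0],[0,0,0]],
    [[-1.5,-3.2,0],[0,0,0]],
    [[-1.5,-3.2,0],[0,0,0]],
    [[-1.5,-3.2,0],[0,0,0]],
    [[-1.5,-3.2,0],[0,0,0]],
    [[-1.5,-3.2,0],[0,0,0]],
    [[-1.5,-3.2,0],[0,0,0]],
    [[-1.4,-3,0],[0,0,0]],
    [[0,0,0],[0,0,0]],
    [[0,0,0],[0,0,0]],
  ],
)

```text
clock: 9.1
tool_pos: [0.5292, -0.1906, 0.1639]
eef_rot: [0.707, 0.707, 0.0, 0.0]
contact_force: [-0.0, 0.7, -0.6]
opening: 0.996
finger_force: 0.0
```

>>> step_arm(
  increments=[
    [[0,0,-2],[0,0,0]],
    [[0,0,-3],[0,0,0]],
    [[0,0,-3],[0,0,0]],
    [[0,0,-3],[0,0,0]],
    [[0,0,-1.6],[0,0,0]],
    [[0,0,-1],[0,0,0]],
    [[0,0,0],[0,0,0]],
    [[0,0,0],[0,0,0]],
    [[0,0,0],[0,0,0]],
    [[0,0,0],[0,0,0]],
  ],
)

```text
clock: 10.1
tool_pos: [0.53, -0.19, 0.0282]
eef_rot: [0.707, 0.708, 0.0, 0.001]
contact_force: [-0.5, -0.0, 0.3]
opening: 1.0
finger_force: 0.0
```

>>> step_arm(
  increments=[
    [[0,0,0],[0,0,0]],
    [[0,0,0],[0,0,0]],
    [[0,0,0],[0,0,0]],
    [[0,0,0],[0,0,0]],
    [[0,0,0],[0,0,0]],
    [[0,0,0],[0,0,0]],
    [[0,0,0],[0,0,0]],
    [[0,0,0],[0,0,0]],
    [[0,0,0],[0,0,0]],
    [[0,0,0],[0,0,0]],
  ],
  fingers=0,
  grip_force=25,
)

```text
clock: 11.1
tool_pos: [0.5295, -0.1899, 0.0273]
eef_rot: [0.706, 0.708, 0.0, 0.0]
contact_force: [0.9, -1.0, 0.1]
opening: 0.584
finger_force: 25.0
```

>>> step_arm(
  increments=[
    [[0,0,1],[0,0,0]],
    [[0,0,2],[0,0,0]],
    [[0,0,3],[0,0,0]],
    [[0.6,1.3,1],[0,0,0]],
    [[2,2.5,0],[0,0,0]],
    [[2,3,0],[0,0,0]],
    [[2,3,0],[0,0,0]],
    [[2,2.5,0],[0,0,0]],
    [[1.3,2,0],[0,0,0]],
    [[0.6,1,0],[0,0,0]],
  ],
)

```text
clock: 12.1
tool_pos: [0.635, -0.0318, 0.0966]
eef_rot: [0.705, 0.709, 0.001, -0.001]
contact_force: [-0.8, 0.3, -2.6]
opening: 0.582
finger_force: 25.0
```

>>> step_arm(
  increments=[
    [[0,0,0],[0,0,0]],
    [[0,0,-1],[0,0,0]],
    [[0,0,-1],[0,0,0]],
    [[0,0,-1],[0,0,0]],
    [[0,0,-0.8],[0,0,0]],
    [[0,0,-0.4],[0,0,0]],
    [[0,0,-0.2],[0,0,0]],
    [[0,0,-0.1],[0,0,0]],
    [[0,0,0],[0,0,0]],
    [[0,0,0],[0,0,0]],
  ],
)

```text
clock: 13.1
tool_pos: [0.6346, -0.0368, 0.0526]
eef_rot: [0.707, 0.708, 0.0, 0.0]
contact_force: [-0.1, -0.3, -2.1]
opening: 0.581
finger_force: 25.0
```

>>> step_arm(
  increments=[
    [[0,0,-0.1],[0,0,0]],
    [[0,0,-0.1],[0,0,0]],
    [[0,0,-0.05],[0,0,0]],
    [[0,0,-0.05],[0,0,0]],
    [[0,0,-0.05],[0,0,0]],
    [[0,0,0],[0,0,0]],
    [[0,0,0],[0,0,0]],
    [[0,0,0],[0,0,0]],
    [[0,0,0],[0,0,0]],
    [[0,0,0],[0,0,0]],
  ],
)

```text
clock: 14.1
tool_pos: [0.6343, -0.0368, 0.0493]
eef_rot: [0.707, 0.708, 0.0, 0.0]
contact_force: [-3.3, 0.8, 5.9]
opening: 0.581
finger_force: 25.0
```

>>> step_arm(
  increments=[
    [[0,0,0],[0,0,0]],
    [[0,0,0],[0,0,0]],
    [[0,0,0],[0,0,0]],
    [[0,0,0],[0,0,0]],
    [[0,0,0],[0,0,0]],
    [[0,0,1],[0,0,0]],
    [[0,0,2],[0,0,0]],
    [[0,0,3],[0,0,0]],
    [[0,0,3],[0,0,0]],
    [[0,0,2],[0,0,0]],
  ],
  fingers=1,
)

```text
clock: 15.1
tool_pos: [0.6352, -0.037, 0.1617]
eef_rot: [0.707, 0.708, 0.001, 0.001]
contact_force: [-0.1, -0.6, -0.5]
opening: 0.995
finger_force: 0.0
```

>>> step_arm(
  increments=[
    [[0.3,-1.8,0],[0,0,0]],
    [[0.3,-3,0],[0,0,0]],
    [[0.3,-3,0],[0,0,0]],
    [[0.3,-3,0],[0,0,0]],
    [[0.3,-3,0],[0,0,0]],
    [[0.3,-2,0],[0,0,0]],
    [[0.1,-1,0],[0,0,0]],
    [[0,0,-1],[0,0,0]],
    [[0,0,-2],[0,0,0]],
    [[0,0,-3],[0,0,0]],
  ],
)

```text
clock: 16.1
tool_pos: [0.6548, -0.2022, 0.0991]
eef_rot: [0.706, 0.709, 0.002, 0.001]
contact_force: [0.6, 0.2, 0.4]
opening: 1.003
finger_force: 0.0
```

>>> step_arm(
  increments=[
    [[0,0,-2],[0,0,0]],
    [[0,0,-2],[0,0,0]],
    [[0,0,-2],[0,0,0]],
    [[0,0,-1.2],[0,0,0]],
    [[0,0,-0.6],[0,0,0]],
    [[0,0,0],[0,0,0]],
    [[0,0,0],[0,0,0]],
    [[0,0,0],[0,0,0]],
    [[0,0,0],[0,0,0]],
    [[0,0,0],[0,0,0]],
  ],
)

```text
clock: 17.1
tool_pos: [0.6536, -0.205, 0.0213]
eef_rot: [0.707, 0.708, 0.0, 0.0]
contact_force: [0.7, -1.1, 0.0]
opening: 1.0
finger_force: 0.0
```

>>> step_arm(
  increments=[
    [[0,0,0],[0,0,0]],
    [[0,0,0],[0,0,0]],
    [[0,0,0],[0,0,0]],
    [[0,0,0],[0,0,0]],
    [[0,0,0],[0,0,0]],
    [[0,0,0],[0,0,0]],
    [[0,0,0],[0,0,0]],
    [[0,0,0],[0,0,0]],
    [[0,0,0],[0,0,0]],
    [[0,0,0],[0,0,0]],
  ],
  fingers=0,
  grip_force=25,
)

```text
clock: 18.1
tool_pos: [0.6534, -0.2049, 0.0208]
eef_rot: [0.707, 0.708, 0.0, 0.0]
contact_force: [1.2, 0.2, 0.5]
opening: 0.64
finger_force: 24.7
```

>>> step_arm(
  increments=[
    [[0,0,1],[0,0,0]],
    [[0,0,2],[0,0,0]],
    [[0,0,3],[0,0,0]],
    [[-0.4,-1.1,1],[0,0,0]],
    [[-2,-3,0],[0,0,0]],
    [[-2,-3,0],[0,0,0]],
    [[-2,-3,0],[0,0,0]],
    [[-2,-3,0],[0,0,0]],
    [[-2,-3,0],[0,0,0]],
    [[-2,-2,0],[0,0,0]],
  ],
)

```text
clock: 19.1
tool_pos: [0.5261, -0.3897, 0.0903]
eef_rot: [0.708, 0.707, -0.001, -0.0]
contact_force: [0.2, -0.3, -2.9]
opening: 0.643
finger_force: 24.5
```

>>> step_arm(
  increments=[
    [[-1.5,-2,0],[0,0,0]],
    [[-0.5,-1,0],[0,0,0]],
    [[0,0,-1],[0,0,0]],
    [[0,0,-1.5],[0,0,0]],
    [[0,0,-1.5],[0,0,0]],
    [[0,0,-1],[0,0,0]],
    [[0,0,-0.6],[0,0,0]],
    [[0,0,-0.3],[0,0,0]],
    [[0,0,0],[0,0,0]],
    [[0,0,0],[0,0,0]],
  ],
)

```text
clock: 20.1
tool_pos: [0.5096, -0.4161, 0.0322]
eef_rot: [0.707, 0.708, 0.0, 0.0]
contact_force: [0.0, -0.1, -2.3]
opening: 0.641
finger_force: 24.5
```

Contact is expected at a TCP height of about 0.027.

>>> step_arm(
  increments=[
    [[0,0,-0.1],[0,0,0]],
    [[0,0,-0.1],[0,0,0]],
    [[0,0,-0.1],[0,0,0]],
    [[0,0,-0.05],[0,0,0]],
    [[0,0,-0.05],[0,0,0]],
    [[0,0,-0.05],[0,0,0]],
    [[0,0,-0.05],[0,0,0]],
    [[0,0,0],[0,0,0]],
    [[0,0,0],[0,0,0]],
    [[0,0,0],[0,0,0]],
  ],
)

```text
clock: 21.1
tool_pos: [0.5093, -0.4159, 0.0268]
eef_rot: [0.707, 0.708, 0.0, 0.0]
contact_force: [0.1, 0.4, -1.6]
opening: 0.644
finger_force: 24.6
```

>>> step_arm(
  increments=[
    [[0,0,-0.05],[0,0,0]],
    [[0,0,0],[0,0,0]],
    [[0,0,-0.05],[0,0,0]],
    [[0,0,0],[0,0,0]],
    [[0,0,-0.05],[0,0,0]],
    [[0,0,0],[0,0,0]],
    [[0,0,0],[0,0,0]],
    [[0,0,0],[0,0,0]],
    [[0,0,0],[0,0,0]],
    [[0,0,0],[0,0,0]],
  ],
)

```text
clock: 22.1
tool_pos: [0.5094, -0.416, 0.0266]
eef_rot: [0.707, 0.708, 0.0, 0.0]
contact_force: [-3.2, 1.5, 10.1]
opening: 0.643
finger_force: 25.5
```

>>> step_arm(
  increments=[
    [[0,0,0],[0,0,0]],
    [[0,0,0],[0,0,0]],
    [[0,0,0],[0,0,0]],
    [[0,0,0],[0,0,0]],
    [[0,0,0],[0,0,0]],
    [[0,0,1],[0,0,0]],
    [[0,0,2],[0,0,0]],
    [[0,0,3],[0,0,0]],
    [[0,0,3],[0,0,0]],
    [[0,0,3],[0,0,0]],
  ],
  fingers=1,
)

```text
clock: 23.1
tool_pos: [0.5093, -0.4159, 0.1471]
eef_rot: [0.707, 0.708, 0.0, 0.0]
contact_force: [-0.0, -0.5, -0.2]
opening: 1.0
finger_force: 0.0
```

>>> step_arm(
  increments=[
    [[-0.6,2,0],[0,0,0]],
    [[-0.8,3.8,0],[0,0,0]],
    [[-0.8,3.8,0],[0,0,0]],
    [[-0.8,3.8,0],[0,0,0]],
    [[-0.8,3.8,0],[0,0,0]],
    [[-0.8,3.8,0],[0,0,0]],
    [[-0.8,3.8,0],[0,0,0]],
    [[-0.8,3.3,0],[0,0,0]],
    [[-0.4,2,0],[0,0,0]],
    [[0,1,0],[0,0,0]],
  ],
)

```text
clock: 24.1
tool_pos: [0.4429, -0.1027, 0.1459]
eef_rot: [0.705, 0.709, 0.0, -0.0]
contact_force: [0.8, -0.7, 0.1]
opening: 1.0
finger_force: 0.0
```

>>> step_arm(
  increments=[
    [[0,0,0],[0,0,0]],
    [[0,0,-2],[0,0,0]],
    [[0,0,-3],[0,0,0]],
    [[0,0,-3],[0,0,0]],
    [[0,0,-2],[0,0,0]],
    [[0,0,-1.4],[0,0,0]],
    [[0,0,0],[0,0,0]],
    [[0,0,0],[0,0,0]],
    [[0,0,0],[0,0,0]],
    [[0,0,0],[0,0,0]],
  ],
)

```text
clock: 25.1
tool_pos: [0.4439, -0.1053, 0.0321]
eef_rot: [0.707, 0.708, 0.001, 0.001]
contact_force: [0.5, 0.3, -0.4]
opening: 1.0
finger_force: 0.0
```

>>> step_arm(
  increments=[
    [[0,0,0],[0,0,0]],
    [[0,0,0],[0,0,0]],
    [[0,0,0],[0,0,0]],
    [[0,0,0],[0,0,0]],
    [[0,0,0],[0,0,0]],
    [[0,0,0],[0,0,0]],
    [[0,0,0],[0,0,0]],
    [[0,0,0],[0,0,0]],
    [[0,0,0],[0,0,0]],
    [[0,0,0],[0,0,0]],
  ],
  fingers=0,
  grip_force=25,
)

```text
clock: 26.1
tool_pos: [0.4434, -0.1048, 0.0312]
eef_rot: [0.707, 0.708, 0.0, 0.0]
contact_force: [0.7, -0.3, 0.1]
opening: 0.642
finger_force: 24.9
```

>>> step_arm(
  increments=[
    [[0,0,1],[0,0,0]],
    [[0,0,2],[0,0,0]],
    [[0,0,3],[0,0,0]],
    [[0.4,-1.5,1],[0,0,0]],
    [[1,-3.5,0],[0,0,0]],
    [[1,-3.5,0],[0,0,0]],
    [[1,-3.5,0],[0,0,0]],
    [[1,-3.5,0],[0,0,0]],
    [[1,-3.5,0],[0,0,0]],
    [[0.5,-2,0],[0,0,0]],
  ],
)

```text
clock: 27.1
tool_pos: [0.5017, -0.3187, 0.1019]
eef_rot: [0.708, 0.706, -0.001, 0.001]
contact_force: [-1.0, 1.1, -1.3]
opening: 0.643
finger_force: 24.9
```

>>> step_arm(
  increments=[
    [[0.3,-1.5,0],[0,0,0]],
    [[0,0,0],[0,0,0]],
    [[0,0,-1],[0,0,0]],
    [[0,0,-1.5],[0,0,0]],
    [[0,0,-1.5],[0,0,0]],
    [[0,0,-1],[0,0,0]],
    [[0,0,-0.6],[0,0,0]],
    [[0,0,-0.3],[0,0,0]],
    [[0,0,0],[0,0,0]],
    [[0,0,0],[0,0,0]],
  ],
)

```text
clock: 28.1
tool_pos: [0.5055, -0.3301, 0.0426]
eef_rot: [0.707, 0.708, 0.0, 0.0]
contact_force: [0.4, -0.3, -1.6]
opening: 0.642
finger_force: 24.9
```

>>> step_arm(
  increments=[
    [[0,0,-0.1],[0,0,0]],
    [[0,0,-0.1],[0,0,0]],
    [[0,0,-0.1],[0,0,0]],
    [[0,0,-0.05],[0,0,0]],
    [[0,0,-0.05],[0,0,0]],
    [[0,0,-0.05],[0,0,0]],
    [[0,0,0],[0,0,0]],
    [[0,0,0],[0,0,0]],
    [[0,0,0],[0,0,0]],
    [[0,0,0],[0,0,0]],
  ],
)

```text
clock: 29.1
tool_pos: [0.5053, -0.3299, 0.0378]
eef_rot: [0.707, 0.708, 0.0, 0.0]
contact_force: [-1.0, -0.0, 0.7]
opening: 0.643
finger_force: 24.9
```

>>> step_arm(
  increments=[
    [[0,0,-0.05],[0,0,0]],
    [[0,0,-0.05],[0,0,0]],
    [[0,0,0],[0,0,0]],
    [[0,0,0],[0,0,0]],
    [[0,0,0],[0,0,0]],
    [[0,0,0],[0,0,0]],
    [[0,0,0],[0,0,0]],
    [[0,0,0],[0,0,0]],
    [[0,0,0],[0,0,0]],
    [[0,0,0],[0,0,0]],
  ],
)

```text
clock: 30.1
tool_pos: [0.5054, -0.33, 0.0372]
eef_rot: [0.707, 0.708, 0.0, 0.0]
contact_force: [-1.1, 1.1, 5.2]
opening: 0.642
finger_force: 24.9
```

>>> step_arm(
  increments=[
    [[0,0,0],[0,0,0]],
    [[0,0,0],[0,0,0]],
    [[0,0,0],[0,0,0]],
    [[0,0,0],[0,0,0]],
    [[0,0,0],[0,0,0]],
    [[0,0,1],[0,0,0]],
    [[0,0,3],[0,0,0]],
    [[0,0,4],[0,0,0]],
    [[0,0,4],[0,0,0]],
    [[0,0,3],[0,0,0]],
  ],
  fingers=1,
)

```text
clock: 31.1
tool_pos: [0.5058, -0.3302, 0.19]
eef_rot: [0.707, 0.708, 0.0, 0.001]
contact_force: [0.1, -0.1, -0.7]
opening: 1.003
finger_force: 0.0
```

>>> step_arm(
  increments=[
    [[0,2,0],[0,0,-5.6]],
    [[0,4,0],[0,0,-5.6]],
    [[0.2,4,0],[0,0,-5.6]],
    [[0.2,4,0],[0,0,-5.6]],
    [[0.2,4,0],[0,0,-5.6]],
    [[0.2,4,0],[0,0,-5.6]],
    [[0.2,4,0],[0,0,-5.6]],
    [[0.2,4,0],[0,0,-5.6]],
    [[0.2,4,0],[0,0,-5.6]],
    [[0.2,4,0],[0,0,-5.6]],
  ],
)

```text
clock: 32.1
tool_pos: [0.5212, 0.052, 0.1875]
eef_rot: [0.957, 0.291, 0.001, -0.0]
contact_force: [0.6, -0.5, -0.8]
opening: 1.002
finger_force: 0.0
```

>>> step_arm(
  increments=[
    [[0.1,4,0],[0,0,0]],
    [[0,4,0],[0,0,0]],
    [[0,3.5,0],[0,0,0]],
    [[0,2,0],[0,0,0]],
    [[0,0,0],[0,0,0]],
    [[0,0,0],[0,0,0]],
    [[0,0,0],[0,0,0]],
    [[0,0,0],[0,0,0]],
    [[0,0,0],[0,0,0]],
    [[0,0,0],[0,0,0]],
  ],
)

```text
clock: 33.1
tool_pos: [0.5224, 0.1844, 0.1868]
eef_rot: [0.956, 0.293, -0.0, 0.0]
contact_force: [0.5, 0.6, 0.2]
opening: 0.998
finger_force: 0.0
```

```bash
python3 - <<'E'
from h import *
p,d=r.snapshot("wrist");cv2.imwrite("pics/w1.png",p[...,::-1])
p,d=r.snapshot("side");cv2.imwrite("pics/s1.png",p[...,::-1])
E
```

```text
(no output)
```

View pics/w1.png

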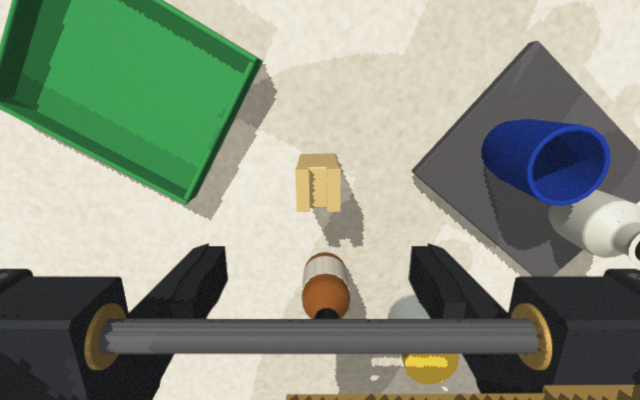

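View pics/s1.png

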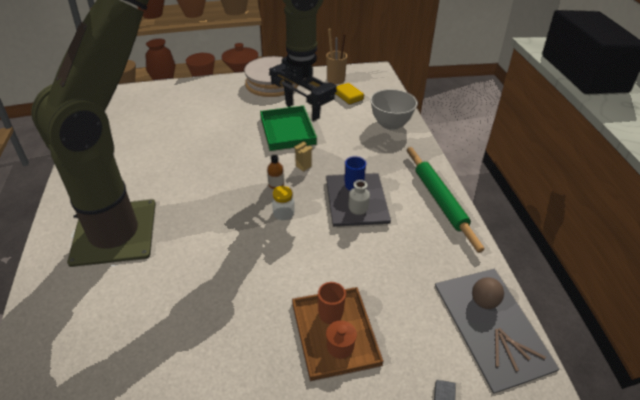

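The wrist view shows the post (318,182) square and centred between the fingers. The side view shows both glazed pots upright and apart on the shelf, and both terracotta pots in the tray.

>>> step_arm(
  increments=[
    [[0,0,-2],[0,0,0]],
    [[0,0,-3],[0,0,0]],
    [[0,0,-3],[0,0,0]],
    [[0,0,-3],[0,0,0]],
    [[0,0,-2.4],[0,0,0]],
    [[0,0,-2],[0,0,0]],
    [[0,0,0],[0,0,0]],
    [[0,0,0],[0,0,0]],
    [[0,0,0],[0,0,0]],
    [[0,0,0],[0,0,0]],
  ],
)

```text
clock: 34.2
tool_pos: [0.5231, 0.1854, 0.0339]
eef_rot: [0.956, 0.293, 0.001, 0.0]
contact_force: [0.1, 1.2, 0.0]
opening: 1.002
finger_force: 0.0
```

>>> step_arm(
  increments=[
    [[0,0,0],[0,0,0]],
    [[0,0,0],[0,0,0]],
    [[0,0,0],[0,0,0]],
    [[0,0,0],[0,0,0]],
    [[0,0,0],[0,0,0]],
    [[0,0,0],[0,0,0]],
    [[0,0,0],[0,0,0]],
    [[0,0,0],[0,0,0]],
    [[0,0,0],[0,0,0]],
    [[0,0,0],[0,0,0]],
  ],
  fingers=0,
  grip_force=25,
)

```text
clock: 35.2
tool_pos: [0.5222, 0.185, 0.0327]
eef_rot: [0.956, 0.293, -0.0, 0.0]
contact_force: [0.4, 0.1, -1.3]
opening: 0.408
finger_force: 25.0
```

>>> step_arm(
  increments=[
    [[0,0,1],[0,0,0]],
    [[0,0,2],[0,0,0]],
    [[0,0,3],[0,0,0]],
    [[0,1.1,1],[0,0,0]],
    [[-0.5,3,0],[0,0,0]],
    [[-0.5,3.5,0],[0,0,0]],
    [[-0.5,3.5,0],[0,0,0]],
    [[-0.5,3.5,0],[0,0,0]],
    [[-0.2,2.5,0],[0,0,0]],
    [[0,1,0],[0,0,0]],
  ],
)

```text
clock: 36.2
tool_pos: [0.4986, 0.3701, 0.103]
eef_rot: [0.955, 0.296, 0.0, -0.001]
contact_force: [-0.3, -0.2, -0.8]
opening: 0.404
finger_force: 25.0
```

>>> step_arm(
  increments=[
    [[0,0,0],[0,0,0]],
    [[0,0,-1],[0,0,0]],
    [[0,0,-1.5],[0,0,0]],
    [[0,0,-1.5],[0,0,0]],
    [[0,0,-1],[0,0,0]],
    [[0,0,-0.6],[0,0,0]],
    [[0,0,-0.3],[0,0,0]],
    [[0,0,-0.1],[0,0,0]],
    [[0,0,0],[0,0,0]],
    [[0,0,0],[0,0,0]],
  ],
)

```text
clock: 37.2
tool_pos: [0.5006, 0.3664, 0.0432]
eef_rot: [0.956, 0.293, 0.0, -0.0]
contact_force: [-0.5, -0.6, -1.4]
opening: 0.404
finger_force: 25.0
```

>>> step_arm(
  increments=[
    [[0,0,-0.1],[0,0,0]],
    [[0,0,-0.1],[0,0,0]],
    [[0,0,-0.05],[0,0,0]],
    [[0,0,-0.05],[0,0,0]],
    [[0,0,-0.05],[0,0,0]],
    [[0,0,0],[0,0,0]],
    [[0,0,0],[0,0,0]],
    [[0,0,0],[0,0,0]],
    [[0,0,0],[0,0,0]],
    [[0,0,0],[0,0,0]],
  ],
)

```text
clock: 38.2
tool_pos: [0.5003, 0.3661, 0.0393]
eef_rot: [0.956, 0.293, 0.0, 0.0]
contact_force: [0.5, -0.2, -0.7]
opening: 0.406
finger_force: 25.0
```

>>> step_arm(
  increments=[
    [[0,0,-0.05],[0,0,0]],
    [[0,0,-0.05],[0,0,0]],
    [[0,0,0],[0,0,0]],
    [[0,0,-0.05],[0,0,0]],
    [[0,0,-0.05],[0,0,0]],
    [[0,0,0],[0,0,0]],
    [[0,0,0],[0,0,0]],
    [[0,0,0],[0,0,0]],
    [[0,0,0],[0,0,0]],
    [[0,0,0],[0,0,0]],
  ],
)

```text
clock: 39.2
tool_pos: [0.5003, 0.3661, 0.0377]
eef_rot: [0.956, 0.293, 0.0, -0.0]
contact_force: [-2.4, -1.1, 5.5]
opening: 0.405
finger_force: 25.0
```

>>> step_arm(
  increments=[
    [[0,0,0],[0,0,0]],
    [[0,0,0],[0,0,0]],
    [[0,0,0],[0,0,0]],
    [[0,0,0],[0,0,0]],
    [[0,0,0],[0,0,0]],
    [[0,0,1],[0,0,0]],
    [[0,0,3],[0,0,0]],
    [[0,0,4],[0,0,0]],
    [[0,0,4],[0,0,0]],
    [[0,0,3],[0,0,0]],
  ],
  fingers=1,
)

```text
clock: 40.2
tool_pos: [0.501, 0.3663, 0.1906]
eef_rot: [0.956, 0.293, 0.001, -0.0]
contact_force: [0.5, -0.3, -0.0]
opening: 0.999
finger_force: 0.0
```

>>> step_arm(
  increments=[
    [[-4,2,0],[0,0,0]],
    [[-4,2,0],[0,0,0]],
    [[-4,2,0],[0,0,0]],
    [[-4,2,0],[0,0,0]],
    [[-4,2,0],[0,0,0]],
    [[-3,3,0],[0,0,0]],
    [[-2,2,0],[0,0,0]],
    [[0,0,0],[0,0,0]],
    [[0,0,0],[0,0,0]],
    [[0,0,0],[0,0,0]],
  ],
)

```text
clock: 41.2
tool_pos: [0.2518, 0.515, 0.1877]
eef_rot: [0.956, 0.292, 0.001, 0.0]
contact_force: [0.3, -0.0, -0.8]
opening: 1.004
finger_force: 0.0
```

```bash
python3 - <<'E'
from h import *
D={}
for n in("top","side"):
    p,d=r.snapshot(n);cv2.imwrite(f"pics/{n}2.png",p[...,::-1]);D[n]=cloud(n,d)
for k,(x,y,h) in dict(blue=(.643,.056,.102),vase=(.634,-.037,.107),cbk=(.505,-.33,.086),cjar=(.509,-.416,.084),post=(.5,.366,.075),bottle=(.436,.116,.1),yjar=(.443,0,.075)).items():
    for n,C in D.items():
        P=C[(np.hypot(C[...,0]-x,C[...,1]-y)<.042)&(C[...,2]>h-.015)&(C[...,2]<h+.03)]
        print(k,n,len(P),((P.min(0)+P.max(0))/2)[:2].round(3) if len(P) else "",P[:,2].max().round(3) if len(P) else "",h)
E
```

```text
blue top 166 [0.643 0.055] 0.108 0.102
blue side 238 [0.641 0.055] 0.104 0.102
vase top 147 [ 0.633 -0.037] 0.112 0.107
vase side 119 [ 0.632 -0.037] 0.112 0.107
cbk top 220 [ 0.505 -0.331] 0.092 0.086
cbk side 326 [ 0.503 -0.331] 0.089 0.086
cjar top 192 [ 0.505 -0.416] 0.086 0.084
cjar side 165 [ 0.511 -0.416] 0.086 0.084
post top 263 [0.502 0.366] 0.081 0.075
post side 129 [0.5   0.364] 0.077 0.075
bottle top 76 [0.436 0.116] 0.104 0.1
bottle side 64 [0.436 0.117] 0.104 0.1
yjar top 357 [0.443 0.002] 0.081 0.075
yjar side 283 [ 0.442 -0.003] 0.079 0.075
```

View pics/top2.png

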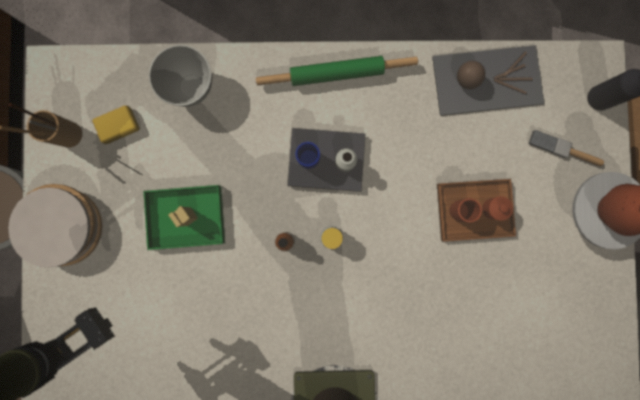

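The top view shows everything in place: beaker (308,154) and vase (346,158) on the shelf, the two terracotta pots (468,209) and (500,208) in the tray, and the post (180,216) in the bin. The bottle and jar have not moved.

```bash
python3 -c "
from plant import r
print(r.finish_job())"
```

```text
the job is handed in; nothing more can be done
None
```

I handed the job in at about 41 s: both glazed pots are on the shelf about 92 mm apart, both terracotta pots are in the tray, the post is in the bin, all are upright and released, and the bottle and jar are where they stood; the hand-in call returned no verdict.

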